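Close the finished baskets with their own lids

TASK

Four finished baskets stand open among their four lids on the basket maker's bench. Close every basket with the lid of its own shape and size, the square and oblong ones turned to match, each lid seated flat on the rim with its plug inside the mouth. Leave the scissors and the bowl where they are.

Things in the scene. Friction and masses are not known exactly. Their poses are not given: they have to be found in the camera images.
- basket_large_round: Open straw-coloured large round basket of rigid coiled straw, fixed to the table. 124 mm diameter outside, 110 mm diameter inside the mouth, 50 mm tall, walls 7 mm thick. Origin: centre of its underside, on the table; z up (yaw does not matter).
- basket_small_round: Open straw-coloured small round basket of rigid coiled straw, fixed to the table. 84 mm diameter outside, 70 mm diameter inside the mouth, 50 mm tall, walls 7 mm thick. Origin: centre of its underside, on the table; z up (yaw does not matter).
- basket_square: Open straw-coloured square basket of rigid coiled straw, fixed to the table. 104 x 104 mm outside, 90 x 90 mm inside the mouth, 50 mm tall, walls 7 mm thick. Origin: centre of its underside, on the table; z up, x and y square to its sides.
- basket_oblong: Open straw-coloured oblong (rectangular) basket of rigid coiled straw, fixed to the table. 132 x 84 mm outside, 118 x 70 mm inside the mouth, 50 mm tall, walls 7 mm thick. Origin: centre of its underside, on the table; z up, x along its long side, y along its short side.
- lid_large_round: Loose straw lid of the large round basket. Plate 128 mm in diameter, 8 mm thick; centred plug beneath 94 mm in diameter, 10 mm deep (the lid stands on it); wooden round knob 28 mm across, 34 mm high, on the middle. Origin: centre of the plug's underside, z up (yaw does not matter); plate from z 10 to 18 mm, knob top at 52 mm. Fully seated, the origin is 40 mm above the basket's. 40 to 140 g.
- lid_small_round: Loose straw lid of the small round basket. Plate 88 mm in diameter, 8 mm thick; centred plug beneath 54 mm in diameter, 10 mm deep (the lid stands on it); wooden round knob 28 mm across, 34 mm high, on the middle. Origin: centre of the plug's underside, z up (yaw does not matter); plate from z 10 to 18 mm, knob top at 52 mm. Fully seated, the origin is 40 mm above the basket's. 40 to 140 g.
- lid_square: Loose straw lid of the square basket. Plate 108 x 108 mm, 8 mm thick; centred plug beneath 74 x 74 mm, 10 mm deep (the lid stands on it); wooden square knob 26 x 26 mm, sides parallel to the plate's, 34 mm high, on the middle. Origin: centre of the plug's underside, z up, x and y square to its sides; plate from z 10 to 18 mm, knob top at 52 mm. Fully seated, the origin is 40 mm above the basket's. 40 to 140 g.
- lid_oblong: Loose straw lid of the oblong basket. Plate 136 x 88 mm, 8 mm thick; centred plug beneath 102 x 54 mm, 10 mm deep (the lid stands on it); wooden bar knob 50 (x) by 24 mm (y), 34 mm high, on the middle. Origin: centre of the plug's underside, z up, x along its long side, y along its short side; plate from z 10 to 18 mm, knob top at 52 mm. Fully seated, the origin is 40 mm above the basket's. 40 to 140 g.
- scissors: Bystander: loose scissors with green handles lying flat on the table straight ahead of the robot's base, about 170 mm long and 12 mm high. Origin: near the pivot, on the table.
- bowl: Bystander: small loose terracotta bowl beyond the baskets, 100 mm across the rim, 40 mm tall. Origin: centre of its underside.

How it is judged:
By the outcome, as a careful person would: the job done as asked, in the order asked, and still so for the second after the job is handed in, with the robot touching nothing.
It also fails if it takes over 131 s, if anything falls off the work surface, if the arm or the gripper's body presses on something with over 40 N, if the wrist force passes 120 N, or if a joint passes its speed limit or range.

ROBOT

A 7-joint arm with a two-finger parallel gripper is mounted at the origin on the work surface. World frame = base frame: x ahead of the robot, y to its left, z up, the work surface at z = 0. Lengths are in m, angles in rad, forces in N, time in s.
With the tool pointing down it reaches from about 0.425 to 0.925 m from the base axis. Payload 6.8 kg.
Tool frame: the origin (TCP) lies on the front face of the gripper's body, between the roots of the fingers; the fingertips stand 73 mm ahead of it and the grasp point (between the pads) lies 54 mm ahead of it (env.nose_length is the distance from the TCP to the fingertips, in m); z points along the fingers, y is the line along which they close (so a half turn about z gives the same grasp; the last joint's range is limited). The gripper opens to 85 mm and grips with 20 to 120 N. Pads are 22 mm wide; open, the fingers measure 114 mm over their backs; the gripper's body (76 mm by 85 mm) begins 54 mm behind the grasp point. The pads swing forward as they close: fully open they stand 13 mm farther back than shut.
Start: joints at [1.095, 0.477, 0.022, 1.555, -0.011, 1.109, -0.083], TCP at [0.243, -0.63, 0.304] pointing down, gripper open.
Joint ranges: [-2.96, 2.96], [-0.34, 2.1], [-1.41, 1.46], [0.24, 2.44], [-1.37, 4.51], [0.17, 1.92], [-2.96, 2.96]. Speed limits (rad/s): [2.39, 2.39, 3.14, 3.14, 3.14, 3.14, 3.14].

INTERFACE

Orientations are given as a unit quaternion [w, x, y, z].
In Python, from cell import env, kin, camera, calibration, job gives the robot as it stands. The module is installed in compiled form; this text tells all that it offers. Calls block until the motion is done:
- env.reach(position, orientation): joint-space move of the TCP to a pose.
- env.movel(position, velocity=0.15, rot=None, stop_force=None): straight line of the TCP; rot=None keeps the orientation; velocity is the mean speed in m/s. With stop_force (N) it stops when the force on the tool has changed by that much, and returns True; else False.
- env.goto_joints(angles): joint-space move.
- env.grip(opening, f_grip=None): finger opening in m; f_grip is the grip in N (None keeps the last); returns when the fingers have stopped.
- env.dwell(seconds).
- kin.inverse_kinematics(position, orientation): joint angles nearest the present ones, or None.
- env.get_state(): the state.
- camera(name): name is "scene" or "top" or "wrist"; returns (picture, depth): 420x560x3 uint8, blue, green, red; 420x560 float32, m along the optical axis (not along the pixel's ray), 0 where there is no reading.
- calibration(name): a dict with "fx", "fy", "cx", "cy" (pixels), "rvec" (rotation vector, rad) and "tvec" (3), from world to camera coordinates, as OpenCV has them. Camera axes: x right, y down, z forward; pixel columns grow to the right and rows downward; lengths in m; the calibration is good to about 2 mm. A picture is of the moment at which its call begins: read the wrist's pose just before it. calibration takes no time and is no camera call; for the wrist camera it gives the pose at the moment of the call.
A pose or a line that the arm cannot do raises env.PlanningError and nothing moves.
- job.job_done(): hands the job in; it is judged then, once.
The state is a dict: "time": time; "qpos": joint angles; "joint_velocities": joint speeds; "joint_torque": joint torques, N m; "tcp_pos": TCP position; "orientation": TCP orientation; "force": force on the tool from outside, world axes, zero at the start; "torque": the same for the moment, N m; "opening": finger opening in m; "gripper_force": force on a finger pad.
Only numpy, scipy, OpenCV 4.12 (cv2) and the standard library are available. Lean on these libraries where they do the work, as an engineer would, in place of code of your own. Each camera call takes 0.05 s, during which the arm holds its last target. There are 200 camera calls.

## Working session

There is one attempt and no reset: what is moved stays moved. The work goes in short steps, each a Python script; the robot and the scene stay as the last script left them, time stands still between calls to the robot, and variables do not carry over. Pictures are saved under pics/ and viewed, at most 14 in all, crops included, and the job is handed in when it is done.

```bash
mkdir -p pics
python3 - <<'E'
from cell import env,camera,calibration
import cv2,numpy as np
for n in("top","scene"):
    p,d=camera(n);cv2.imwrite(f"pics/{n}0.png",p);np.save(f"{n}0.npy",d);c=calibration(n);print(n,c,(d>0).mean())
print(env.get_state()["time"],env.get_state()["orientation"])
E
```

```text
top {'fx': 395.2059759633758, 'fy': 395.2059759633758, 'cx': 276.9263464340262, 'cy': 211.08359078333262, 'rvec': array([ 2.13346073, -2.15178456,  0.20076908]), 'tvec': array([-0.00638181,  0.58173835,  0.8310551 ])} 0.9958333333333333
scene {'fx': 388.1348139554891, 'fy': 388.1348139554891, 'cx': 275.68115258696986, 'cy': 207.78247274685802, 'rvec': array([ 1.96156941,  1.68327402, -0.55900311]), 'tvec': array([-0.09251449, -0.43197534,  1.44379988])} 0.9958928571428571
0.1 [-7.84370569e-04  9.83135038e-01  1.82879307e-01 -2.04415071e-04]
```

View pics/top0.png

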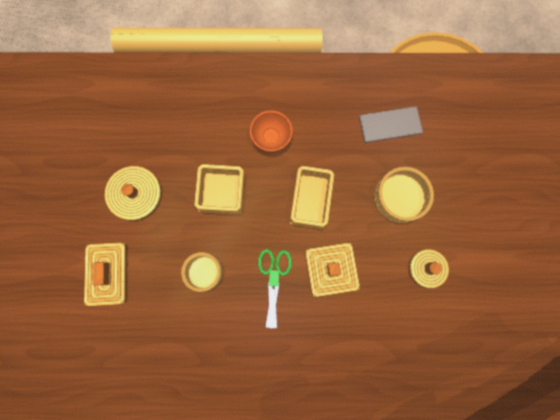

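View pics/scene0.png

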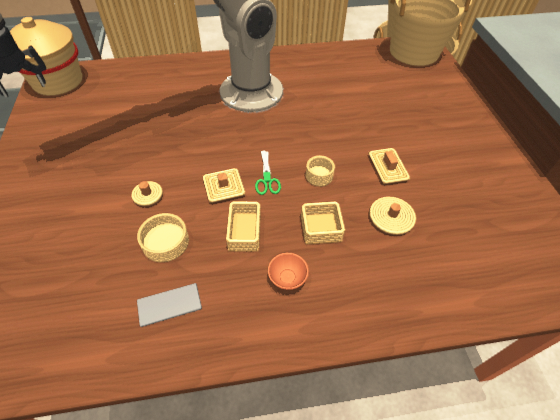

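The top view shows the lids: large round at (133,192), oblong (105,274), square (332,270) and small round (430,268). The baskets are square at (220,189), oblong (312,196), large (404,194) and small (202,272). The scissors are at (272,285) and the bowl at (271,131). The scene view agrees, with image-left in the top view being +y.

```bash
cat > h.py <<'E'
import cv2,numpy as np
def cloud(d,c):
    """world point for every pixel, and function-ready ray data"""
    R=cv2.Rodrigues(np.array(c["rvec"]))[0]; t=np.array(c["tvec"])
    v,u=np.mgrid[:d.shape[0],:d.shape[1]]
    r=np.stack([(u-c["cx"])/c["fx"],(v-c["cy"])/c["fy"],np.ones_like(d)],-1)
    o=-R.T@t; rw=r@R
    return o+rw*d[...,None],o,rw
def onplane(o,rw,m,z):
    r=rw[m]; return (o+r*((z-o[2])/r[:,2])[:,None])[:,:2]
def rect(p):
    (cx,cy),(w,h),a=cv2.minAreaRect((p*1000).astype(np.float32))
    if w<h: w,h,a=h,w,a+90
    return np.array([cx,cy,w,h,(a+90)%180-90]).round(1)
E
python3 - <<'E'
from h import *
from cell import calibration
p=cv2.imread("pics/top0.png");d=np.load("top0.npy");c=calibration("top")
P,o,rw=cloud(d,c);h=cv2.cvtColor(p,cv2.COLOR_BGR2HSV);z=P[...,2]
print("table z",np.median(z[300:400,100:250]),z[300:400,100:250].std())
S={'Llr':(133,192),'Lob':(105,274),'Lsq':(332,270),'Lsr':(430,268),'Bsq':(220,189),'Bob':(312,196),'Blr':(404,194),'Bsr':(202,272)}
for n,(u,v) in S.items():
    w=np.zeros(z.shape,bool);w[v-38:v+38,u-38:u+38]=1
    lo,hi,pl=(.010,.026,.018) if n[0]=='L' else (.042,.058,.050)
    m=(w&(z>lo)&(z<hi)).astype(np.uint8)
    k,l,s,_=cv2.connectedComponentsWithStats(m,connectivity=8)
    m=l==1+s[1:,4].argmax()
    q=onplane(o,rw,m,pl);print(n,m.sum(),rect(q),'z',np.median(z[m]).round(4),'circ',np.array(cv2.minEnclosingCircle((q*1000).astype(np.float32))[0]).round(1),end=' ')
    if n[0]=='L':
        k=w&(z>.046)&(z<.06);q=onplane(o,rw,k,.052);print('knob',k.sum(),rect(q),end='')
    print()
E
```

```text
table z -0.0015028274782071804 0.06032997742115693
Llr 2161 [632.4 322.1 125.5 124.7  45.9] z 0.016 circ [631.9 322.6] knob 121 [632.2 321.8  26.9  25.   89.7]
Lob 2070 [447.8 374.4 135.   88.1   2.6] z 0.0156 circ [447.5 374.6] knob 272 [448.3 374.2  48.7  25.6  -0.5]
Lsq 2089 [ 452.4 -133.9  107.1  107.1    8.3] z 0.0154 circ [ 451.2 -134.2] knob 138 [ 452.6 -133.8   25.4   25.   -81.3]
Lsr 984 [ 451.9 -354.3   85.7   84.4   -3.8] z 0.0156 circ [ 452.7 -354. ] knob 123 [ 452.8 -354.9   26.4   25.9   89.4]
Bsq 609 [635.7 119.3 103.1 103.1  86.2] z 0.0475 circ [635.6 119.6] 
Bob 627 [615.4 -89.8 130.8  83.1  -9.3] z 0.0474 circ [615.4 -88.9] 
Blr 498 [ 619.3 -301.7  121.7  121.1  -47.1] z 0.0461 circ [ 619.8 -301.4] 
Bsr 363 [449.  155.6  81.7  80.6  45.5] z 0.0468 circ [449.6 155.9]
```

All eight poses fit their known sizes, so I'll start with the small round lid.

```bash
cat > mv.py <<'E'
from cell import env
import numpy as np
H=.24
def q(deg): a=np.radians(deg)/2; return [0,np.cos(a),np.sin(a),0]
def close(a,ya,b,yb):
    s=env.get_state
    env.reach([*a,H],q(ya)); env.grip(.06,40)
    env.movel([*a,.13],.25); env.movel([*a,.095],.08,stop_force=10)
    z=s()["tcp_pos"][2]; env.grip(.0,40); o=s()["opening"]
    env.movel([*a,H],.2); print("grasp z",z,"open",o,"lifted",s()["opening"],s()["force"].round(1) if hasattr(s()["force"],'round') else s()["force"])
    env.movel([*b,H],.25,rot=q(yb)); env.movel([*b,z+.055],.2)
    hit=env.movel([*b,z+.040],.04,stop_force=8)
    st=s(); print("place",hit,"dz",st["tcp_pos"][2]-z,"open",st["opening"],"t",st["time"])
    env.grip(.06); env.movel([*b,H],.2); print("t",s()["time"])
E
python3 - <<'E'
from mv import *
close((.4528,-.3545),0,(.4493,.1558),0)
from cell import camera
import cv2;p,d=camera("top");cv2.imwrite("pics/top1.png",p)
E
```

```text
grasp z 0.09463263311610054 open 0.026789118569531176 lifted 0.0271362277082972 [-0.  -0.  -1.3]
place True dz 0.04093667162330769 open 0.026861654935630162 t 7.4417
t 8.5333
```

View pics/top1.png

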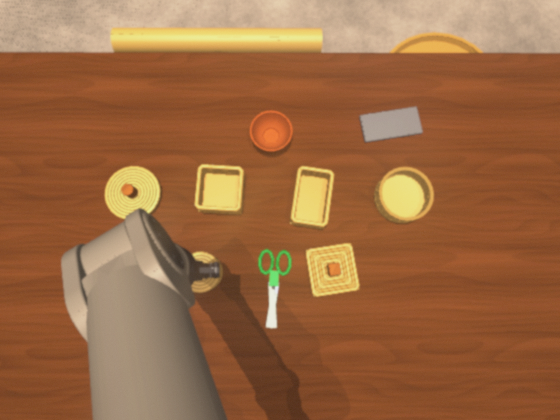

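The small lid now sits on its basket at (202,272), and the arm hides the oblong lid. Next come the other three.

```bash
python3 - <<'E'
from mv import *
close((.4525,-.1338),8.5,(.6357,.1195),-3.8)
close((.632,.322),0,(.6196,-.3015),0)
close((.448,.3743),1.8,(.6154,-.0895),-9.3)
env.reach([.40,-.63,.30],q(21))
from cell import camera
import cv2
for n in("top","scene"):
    p,d=camera(n);cv2.imwrite(f"pics/{n}2.png",p);np.save(f"{n}2.npy",d)
E
python3 - <<'E'
from h import *
from cell import calibration
d=np.load("top2.npy");c=calibration("top");P,o,rw=cloud(d,c);z=P[...,2]
for n,b in {'sq':(.6357,.1195),'ob':(.6154,-.0895),'lr':(.6196,-.3015),'sr':(.4493,.1558)}.items():
    w=np.hypot(P[...,0]-b[0],P[...,1]-b[1])<.09
    m=w&(z>.050)&(z<.066);k=w&(z>.085)&(z<.1)
    print(n,rect(onplane(o,rw,m,.058)),'z',np.percentile(z[m],[5,50,95]).round(4),'knob',k.sum(),rect(onplane(o,rw,k,.092)))
E
```

```text
grasp z 0.09534231592331538 open 0.025345107371865527 lifted 0.025522463996862782 [ 0.  -0.1 -1.1]
place True dz 0.04031549745192095 open 0.02538790812285827 t 14.7833
t 15.8833
grasp z 0.0946175161069579 open 0.027189124166672577 lifted 0.026676848293461525 [-0.4  0.  -1.5]
place True dz 0.04108666962825408 open 0.027008412149715628 t 23.0167
t 24.1083
grasp z 0.09466817497311955 open 0.023650792533532642 lifted 0.02304435159487651 [-1.   0.8 -1.5]
place True dz 0.040748495533470125 open 0.023354821852688855 t 32.4083
t 33.525
sq [634.2 120.  107.4 107.2  -3.9] z [0.0524 0.0555 0.0582] knob 141 [634.  120.1  26.6  23.5   0.8]
ob [614.2 -87.8 135.   87.4  -9.1] z [0.0524 0.0552 0.058 ] knob 255 [613.9 -87.8  50.4  23.6  -9.5]
lr [ 619.8 -298.2  126.3  123.4   89.6] z [0.0527 0.0556 0.0583] knob 131 [ 619.5 -298.1   28.4   24.2   89.6]
sr [449.4 155.9  85.   83.3   0.8] z [0.053  0.056  0.0589] knob 145 [449.6 156.1  26.4  25.5  45.5]
```

View pics/top2.png

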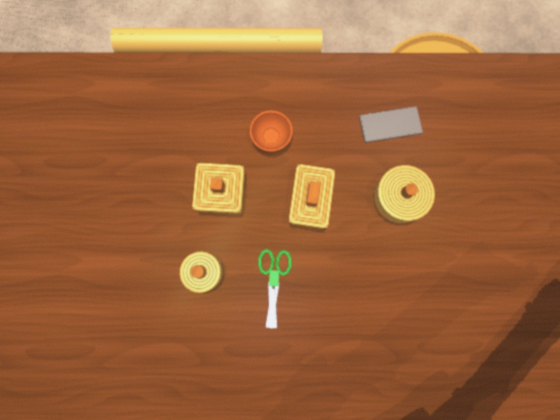

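View pics/scene2.png

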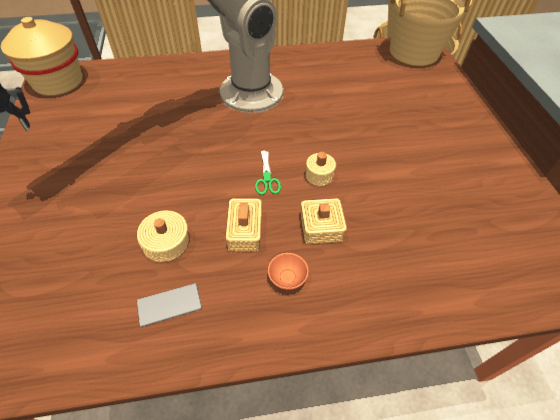

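Both views show all four lids flat on their own baskets: (218,187), (313,195), (405,193) and (200,272). They are within about 3.5 mm of centre and 1° of yaw. The scissors and bowl have not moved.

```bash
python3 -c "
from cell import job;print(job.job_done())"
```

```text
the job is handed in; nothing more can be done
None
```

All four baskets are closed with their own lids, seated flat and turned to match; the scissors and bowl were left where they were, and the job is handed in after about 35 s of the 131 s allowed.

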